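# Free a jammed nested parts bin and stack it

## Robot

A 6-joint arm with a two-finger parallel gripper is mounted at the origin on the work surface. World frame = base frame: x ahead of the robot, y to its left, z up, the work surface at z = 0. Lengths are in m, angles in rad, forces in N, time in s.
With the tool pointing down it reaches from about 0.375 to 0.9 m from the base axis. Payload 3.1 kg.
Tool frame: the origin (TCP) lies midway between the tips of the shut fingers; the grasp point (between the pads) lies robot.grip_depth behind it (robot.grip_depth is the distance from the TCP to the grasp point, in m); z points along the fingers, y is the line along which they close (so a half turn about z gives the same grasp; the last joint's range is limited). The gripper opens to 87 mm and grips with 3 to 60 N. Pads are 19 mm wide; open, the fingers measure 117 mm over their backs; the gripper's body (75 mm by 190 mm) begins 51 mm behind the grasp point.
Start: joints at [0.947, 0.527, 1.433, -0, 1.181, -0.178], TCP at [0.269, 0.564, 0.223] pointing down, gripper open.
Joint ranges: [-3.08, 3.08], [-0.75, 2.2], [0.22, 2.44], [-1.43, 4.57], [0, 2.65], [-2.85, 2.85]. Speed limits (rad/s): [2.79, 2.79, 3.14, 3.14, 3.14, 3.14].

## Interface

Orientations are given as a unit quaternion [x, y, z, w].
In Python, from rig import robot, eyes, workorder, probe_bus gives the robot as it stands (robot), with the cameras (eyes), the job (workorder) and the readings (probe_bus).
- The arm moves only by the shell command python3 nudge.py FILE [OPENING] [FORCE], which reads ROWS from the file FILE. ROWS is a JSON list of rows, 1 to 20 of them, each an object with the fields d (a list: dx, dy, dz in m), turn (a turn about the tool's z in rad); a field left out counts as zero; each row shifts and turns the commanded pose from where the row before left it, along the tool's axes as they then stand; what a row does not reach is not made up. A row lasts 1/12 s, in which the tool goes at most 0.0417 m and 0.125 rad, less where a joint would pass 70% of its speed; a pose out of reach is approached as far as the arm can. OPENING is the finger opening in m, set as the command begins (- or left out keeps the last). The fingers move at their own pace and stop on an object; FORCE is the grip in N (left out, the last holds). Time passes only in rows, so rows that do not move let the fingers close. It prints the time, the measured TCP pose, the force, the opening and the grip force at its end. Input that does not fit is refused with a message, and nothing moves.
- probe_bus.get_obs(): the state, without advancing time (a new reading comes with each control period).
- eyes.camera(name): name is "side" or "top" or "wrist"; returns a dict with "img" (384x512x3 uint8, red, green, blue), "fx", "fy", "cx", "cy" (pixels), "xyz" and "attitude" of the camera in the world. Camera axes: x right, y down, z forward; pixel columns grow to the right and rows downward; lengths in m; the calibration is good to about 2 mm. A picture is of the moment at which its call begins. There is no depth.
- workorder.hand_in(): hands the job in; it is judged then, once.
The state is a dict: "time": time; "q": joint angles; "joint_velocities": joint speeds; "joint_torque": joint torques, N m; "position": TCP position; "tool_rot": TCP orientation; "ft_force": force on the tool from outside, world axes, zero at the start; "moment": the same for the moment, N m; "grip_width": finger opening in m; "grip_force": force on a finger pad.
Only numpy, scipy, OpenCV 4.12 (cv2) and the standard library are available. Lean on these libraries where they do the work, as an engineer would, in place of code of your own. Each camera call takes 0.05 s, during which the arm holds its last target. There are 200 camera calls.

## Task

The upper blue bin is jammed down inside the lower one, which is screwed to the bench: pick up the grey double-ended wedge and work it into the seam under the upper bin's wide lips, from the left and the right side in turn and a few millimetres at a time so that the bin comes up evenly and does not cock, until the jam lets go. Then lay the wedge back down on the bench, lift the upper bin out by its middle web, turn it half a turn and set it gently (not dropped) back on the lower bin so that it stands stacked on top instead of nesting. Leave the other things on the bench where they are.

Things in the scene. Friction and masses are not known exactly. Their poses are not given: they have to be found in the camera images.
- lower_bin: Open blue bin on a steel plate (190 x 200 mm) screwed to the bench; immovable. Origin: centre of the plate's underside, on the bench; z up; x from its front (end wall with a blank paper card, at -x) to its back; y to its left. Rim plane at z = 80 mm, outside 152 mm in x by 172 mm in y; opening 132 x 112 mm.
- rim (a point): Centre of the lower bin's rim plane (its frame 0, 0, 80 mm). The long lips at +y and -y are flat shelves at this height, |y| = 56 to 86 mm; they stick out 10 mm beyond the upper bin's lips, so the wedge can be laid flat on them and slid inwards along y. Once both sides are freed the upper bin rests loose on the ribs, 7 mm above nested.
- ledges (a point): Centre of the opening at the height of the four support ledges inside the lower bin (its frame 0, 0, 68 mm). Ledges: at x = -46 and +20 mm, 24 mm wide, on both y walls, |y| = 42 to 56 mm.
- upper_bin: Loose blue bin, about 0.28 kg, 144 mm (x) by 152 mm (y), starts nested in the lower bin facing the same way. Origin: centre of its underside; x from its front (blank card at -x) to its back, z up. Nested: origin 24 mm above the lower bin's origin, same x, y, axes. Stacked (turned half a turn about z): origin 68 mm above it, same x, y, with about 5 mm of play.
- feet (a point): Upper bin's underside centre, same point as its origin. Feet: y = 38 to 51 mm on both sides, at x = -20 and +46 mm, 20 mm wide, 14 mm tall. Facing as the lower bin they slip down past its ledges (nest); turned half a turn they land on the ledges (stack).
- web_top (a point): Top middle of the upper bin's web, the part to lift by (upper bin frame 0, 0, 104 mm): an upright wall along x through the centre, 12 mm thick in y, 100 mm long, standing 38 mm above the bin's lips (lip tops at z = 66 mm); below them it runs down to the floor, 28 mm open on each side.
- lip_left (a point): Middle of the lower outer edge of the upper bin's lip on its +y side (upper bin frame 0, +76, 62 mm; lip 4 mm thick). The seam between it and the lower rim is 6 mm high when nested (86 mm above the lower bin's origin), held by four pads at the corners (|x| = 60 to 72, |y| = 58 to 66 mm), open between them, 38 mm deep.
- lip_right (a point): The same on its -y side (0, -76, 62 mm). Jam: springy ribs pinch each side (|y| = 45 mm) with about 12 N and let go once that side has risen 7 mm there; till then a side stays about where left, but sinks about a third as far as the other is raised. Over 3.5 degrees out of level while jammed (one lip edge 9 mm above the other) damages it.
- wedge: Grey nylon double-ended wedge, 150 mm (its x) by 24 mm (y), 0.11 kg, flat on the bench. Origin: centre of its flat underside. Ridged grip block 70 mm long, 34 mm tall. From |x| = 35 mm (20 mm thick) both blades taper evenly, underside level, to a 2.5 mm thick tip at |x| = 75 mm. Slippery blades; raising a side takes a push of about 10 N.
- spanner: steel open-ended spanner, 160 mm, lying flat; a bystander, origin at its underside or middle
- jar: clear jar with cap, 60 mm across, 85 mm tall; a bystander, origin at its underside
- carton: closed cardboard carton 80 x 120 x 60 mm; a bystander, origin at its underside
- small_bin: small open red bin 100 x 90 x 50 mm; a bystander, origin at its underside
- tape: flat roll of clear tape, 90 mm across, 25 mm tall; a bystander, origin at its underside
- screwdriver: screwdriver, 180 mm, lying flat; a bystander, origin at its underside or middle
- spray_can: can, 54 mm across, 140 mm tall; a bystander, origin at its underside

How it is judged:
On the way, in this order (a step that is already met when the one before it is completed fails the run):
1. one lip of the upper bin has been raised at least 2.5 mm and is borne by the wedge (z of any of lip_left, lip_right in the frame of lower_bin above 0.0885 m and contact force between wedge and upper_bin above 0.5 N), for 0.05 s.
2. both lips are up at least 5 mm, with the wedge still under one of them and no finger on the bin (z of each of lip_left, lip_right in the frame of lower_bin above 0.091 m and contact force between wedge and upper_bin above 0.5 N and contact force between the fingers and upper_bin below 0.5 N), for 0.05 s.
3. the upper bin stands on the lower one, stacked, while still in the fingers (set down, not dropped) (z of upper_bin in the frame of lower_bin between 0.064 and 0.072 m and angle between upper_bin's own z axis and vertical below 0.05 rad and horizontal distance between upper_bin and lower_bin below 0.01 m and angle between the x axis of upper_bin and the x axis of lower_bin, either way round below 0.12 rad and contact force between the fingers and upper_bin above 0.5 N), for 0.1 s.
At the end, for the whole second after the job is handed in: The upper bin stands stacked on the lower one, turned half a turn (origin 68 mm above the lower bin's origin within 4 mm, within 10 mm in x and y, square within 0.12 rad, upright within 0.05 rad), at rest; the wedge lies on the bench at rest (underside within 10 mm of the bench) (z of upper_bin in the frame of lower_bin between 0.064 and 0.072 m and angle between upper_bin's own z axis and vertical below 0.05 rad and horizontal distance between upper_bin and lower_bin below 0.01 m and angle between the x axis of upper_bin and the x axis of lower_bin, either way round below 0.12 rad and linear speed of each of upper_bin, wedge below 0.02 m/s and height (world z) of wedge below 0.01 m); the robot touches nothing.
It fails at once if the upper bin cocked by more than 3.9 degrees while still jammed (angle between upper_bin's own z axis and vertical above 0.068 rad and z of upper_bin in the frame of lower_bin below 0.033 m).
It fails at once if a bystander was moved more than 30 mm (distance of any of spanner, jar, carton, small_bin, tape, screwdriver, spray_can from where it was at the start of the episode above 0.03 m).
It also fails if it takes over 72 s, if anything falls off the work surface, if the arm or the gripper's body presses on something with over 40 N, if the wrist force passes 120 N, or if a joint passes its speed limit or range.

## Working session

There is one attempt and no reset: what is moved stays moved. The work goes in short steps, Python scripts to look and compute and a shell command to move; the robot and the scene stay as the last step left them, time stands still between calls to the robot, and variables do not carry over. Pictures are saved under pics/ and viewed, at most 11 in all, crops included, and the job is handed in when it is done.

```bash
ls; mkdir -p pics
python3 - <<'E'
from rig import robot, eyes, workorder, probe_bus
import cv2,numpy as np
o=probe_bus.get_obs(); print(o, robot.grip_depth)
for n in ["top","side"]:
    c=eyes.camera(n); cv2.imwrite(f"pics/{n}0.png",c["img"][:,:,::-1]); np.save(f"pics/{n}0.npy",c,allow_pickle=True)
    print({k:v for k,v in c.items() if k!="img"})
E
```

```text
nudge.py
pics
rig.py
{'time': 0.0, 'q': array([ 9.46480052e-01,  5.28453709e-01,  1.43390484e+00, -1.45965936e-05,
        1.18136945e+00, -1.78498811e-01]), 'joint_velocities': array([-0.0011246 , -0.00015496, -0.0008042 , -0.00023406, -0.00062628,
        0.00091917]), 'joint_torque': array([ 2.59066073e-04, -4.40037024e+01, -1.76590776e+01,  6.32920861e-02,
        5.82050357e-02, -1.72877708e-04]), 'position': array([0.2690418 , 0.56332318, 0.22157847]), 'tool_rot': array([ 2.21064484e-01,  9.75258609e-01, -9.85442266e-04, -4.10942608e-04]), 'ft_force': array([ 0.23021221, -0.84722077, -0.2701358 ]), 'moment': array([-0.07042729, -0.01927359, -0.01452449]), 'grip_force': 0.0, 'grip_width': 0.08690638126369929} 0.0187
{'fx': 359.9861814426168, 'fy': 359.9861814426168, 'cx': 259.56845023230323, 'cy': 200.97426569489886, 'xyz': array([0.45698678, 0.00300599, 1.15898805]), 'attitude': array([-0.69860609,  0.71331727, -0.03187351,  0.04595737])}
{'fx': 458.5872127909527, 'fy': 458.5872127909527, 'cx': 254.53732867325218, 'cy': 199.13120679634025, 'xyz': array([0.33451148, 0.82135392, 1.16943458]), 'attitude': array([-0.10390702,  0.93744079, -0.32906121,  0.04611732])}
```

View pics/top0.png

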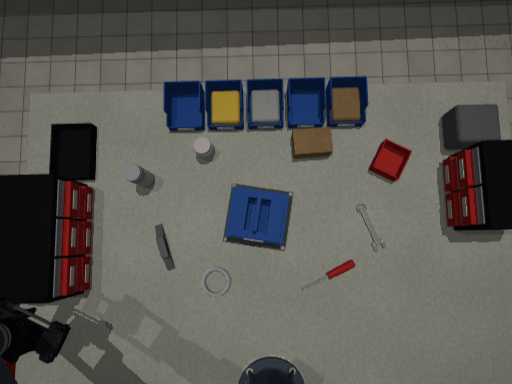

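View pics/side0.png

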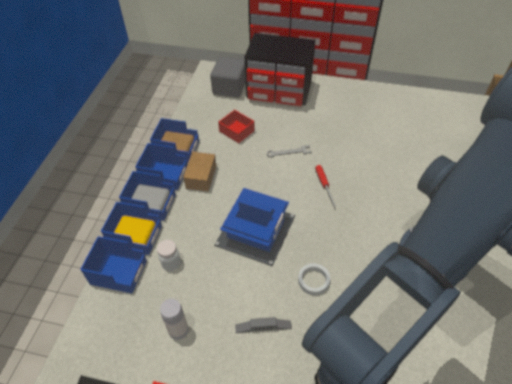

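The top view shows the wedge at about (164,247), the blue bin with its web running up-down at (258,215), and the bystanders well clear. In the side view the wedge is at (263,325) and the bin at (255,218). I'll get coarse positions from these two views first.

```bash
cat > h.py <<'E'
from rig import robot, eyes, workorder, probe_bus
import cv2,numpy as np
from scipy.spatial.transform import Rotation as R
def cam(n,save=None):
    c=eyes.camera(n)
    if save: cv2.imwrite(f"pics/{save}.png",c["img"][:,:,::-1])
    return c
def ray(c,uv,z):
    uv=np.atleast_2d(uv).astype(float)
    d=np.c_[(uv[:,0]-c["cx"])/c["fx"],(uv[:,1]-c["cy"])/c["fy"],np.ones(len(uv))]
    d=R.from_quat(c["attitude"]).apply(d)
    return c["xyz"]+d*((z-c["xyz"][2])/d[:,2])[:,None]
def proj(c,p):
    p=R.from_quat(c["attitude"]).inv().apply(np.atleast_2d(p)-c["xyz"])
    return np.c_[c["cx"]+c["fx"]*p[:,0]/p[:,2],c["cy"]+c["fy"]*p[:,1]/p[:,2]]
def blob(m,roi):
    k=np.zeros(m.shape,np.uint8); x0,y0,x1,y1=roi; k[y0:y1,x0:x1]=m[y0:y1,x0:x1]
    cs,_=cv2.findContours(k,cv2.RETR_EXTERNAL,cv2.CHAIN_APPROX_NONE)
    return max(cs,key=cv2.contourArea)
def blue(img):
    h=cv2.cvtColor(img,cv2.COLOR_RGB2HSV); return cv2.inRange(h,(100,120,40),(125,255,255))
def tool():
    o=probe_bus.get_obs(); r=R.from_quat(o["tool_rot"]).as_matrix()
    return o["position"],r,np.degrees(np.arctan2(r[1,1],r[0,1])),o
E
python3 - <<'E'
from h import *
for n,rb,rw in [("top",(215,175,305,260),(150,215,182,280)),("side",(205,180,300,265),(228,310,300,338))]:
    c=np.load(f"pics/{n}0.npy",allow_pickle=True).item(); im=c["img"]
    k=blob(blue(im),rb); box=cv2.minAreaRect(k); q=cv2.boxPoints(box)
    print(n,"bin",box,ray(c,q,.09).round(3).tolist(),ray(c,box[0],.09).round(4))
    g=cv2.cvtColor(im,cv2.COLOR_RGB2GRAY); m=(g<130).astype(np.uint8)*255
    k=blob(m,rw); box=cv2.minAreaRect(k)
    print("wedge",box,ray(c,cv2.boxPoints(box),.01).round(3).tolist(),ray(c,box[0],.01))
    x0,y0,x1,y1=rw; x2,y2,x3,y3=rb
    a=cv2.resize(im[y2-5:y3+5,x2-5:x3+5],(400,400),interpolation=2); b=cv2.resize(im[y0-5:y1+5,x0-5:x1+5],(400,400),interpolation=2)
    cv2.imwrite(f"pics/crop_{n}.png",np.hstack([a,b])[:,:,::-1])
E
```

```text
top bin ((257.26910400390625, 214.94305419921875), (57.706031799316406, 51.30741882324219), 9.090276718139648) [[0.474, 0.128, 0.09], [0.625, 0.103, 0.09], [0.594, -0.068, 0.09], [0.444, -0.039, 0.09]] [[0.5338 0.0308 0.09  ]]
wedge ((165.5, 247.0), (64.0, 31.0), 90.0) [[0.547, 0.378, 0.01], [0.545, 0.278, 0.01], [0.342, 0.277, 0.01], [0.344, 0.375, 0.01]] [[0.44344536 0.32713335 0.01      ]]
side bin ((253.1715850830078, 216.8445281982422), (51.881591796875, 51.46737289428711), 21.250507354736328) [[0.62, 0.117, 0.09], [0.612, -0.07, 0.09], [0.452, -0.029, 0.09], [0.472, 0.149, 0.09]] [[0.5379 0.0457 0.09  ]]
wedge ((263.1311340332031, 324.942626953125), (13.308753967285156, 55.31733703613281), 84.80557250976562) [[0.522, 0.336, 0.01], [0.381, 0.29, 0.01], [0.371, 0.326, 0.01], [0.51, 0.371, 0.01]] [[0.44598509 0.33075278 0.01      ]]
```

View pics/crop_top.png

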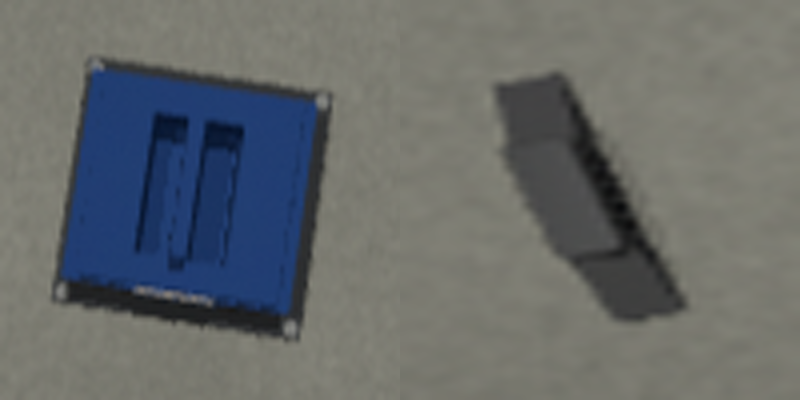

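The crop shows the bin's card at the bottom, so its front faces the robot. The bin yaw is about -9° and its centre about (0.536,0.035). The wedge's long axis runs from upper-left to lower-right, at about 18° and centred near (0.445,0.33). Next I move above the wedge.

```bash
echo '[{"d":[-0.0324,-0.0168,0]},{"d":[-0.0324,-0.0168,0]},{"d":[-0.0324,-0.0168,0]},{"d":[-0.0324,-0.0168,0]},{"d":[-0.0324,-0.0168,0]},{"d":[-0.0324,-0.0168,0]},{"d":[-0.0324,-0.0168,0]},{"d":[-0.0324,-0.0168,0]},{"turn":-0.109},{"turn":-0.109},{"turn":-0.109},{"turn":-0.109},{"turn":-0.109},{"turn":-0.109},{"turn":-0.109},{},{}]' > mv.in && python3 nudge.py mv.in 0.05 20
python3 - <<'E'
from h import *
c=cam("wrist","w1"); print({k:v for k,v in c.items() if k!="img"}); print(tool()[2])
np.save("pics/w1.npy",c,allow_pickle=True)
E
```

```text
time: 1.52
position: [0.4451, 0.3308, 0.2222]
tool_rot: [-0.157, 0.988, -0.0, -0.0]
ft_force: [-0.6, 0.4, -0.1]
grip_width: 0.05
grip_force: 0.0
{'fx': 343.1821134782648, 'fy': 343.1821134782648, 'cx': 253.46822061821604, 'cy': 195.38156434168627, 'xyz': array([0.37395858, 0.30706806, 0.38458414]), 'attitude': array([0.58214119, 0.80099909, 0.11328835, 0.08171809])}
108.02340670892909
```

View pics/w1.png

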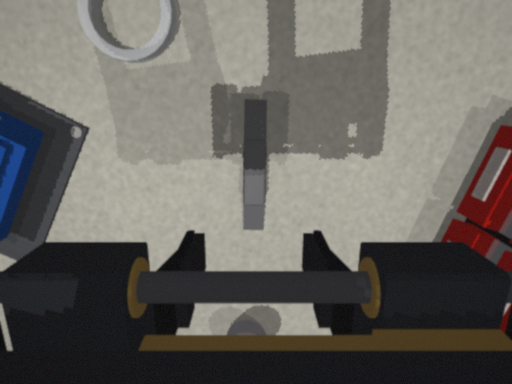

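The wrist view shows the wedge from its far tip at (256,99) to its near tip at (254,229), running straight between the open fingers. I'll compute its centre and axis.

Run:
```python
from h import *
c=np.load("pics/w1.npy",allow_pickle=True).item(); g=cv2.cvtColor(c["img"],cv2.COLOR_RGB2GRAY)
for v in (104,120,140,160,175,190,205,215,222,227): print(v,g[v,236:276:1].tolist() if v in(104,222) else "", )
print("col",g[92:108,255].tolist(),g[222:236,254].tolist())
T=ray(c,[[255.5,99.5],[254,229.5]],.0015); m=T.mean(0); d=T[1]-T[0]
print(T.round(4),m.round(4),np.linalg.norm(d),np.degrees(np.arctan2(d[1],d[0])))
p,r,a,o=tool(); print("move in tool axes",(r.T@(m-p)).round(4),a)
```

```text
104 [89, 88, 89, 90, 89, 89, 87, 85, 72, 62, 58, 57, 57, 56, 58, 57, 57, 58, 56, 59, 55, 56, 57, 55, 56, 56, 56, 55, 57, 56, 66, 84, 89, 89, 87, 87, 87, 88, 89, 90]
120 
140 
160 
175 
190 
205 
215 
222 [166, 166, 166, 165, 164, 161, 152, 123, 104, 98, 98, 100, 99, 99, 99, 100, 99, 99, 100, 99, 99, 98, 99, 100, 98, 99, 102, 123, 160, 173, 175, 174, 173, 172, 170, 169, 168, 166, 163, 163]
227 
col [111, 107, 97, 90, 91, 89, 84, 70, 60, 55, 58, 56, 59, 55, 58, 56] [100, 99, 99, 100, 98, 99, 100, 117, 151, 167, 172, 171, 169, 167]
[[0.376  0.3104 0.0015]
 [0.5189 0.3552 0.0015]] [0.4475 0.3328 0.0015] 0.149736207686491 17.398460856336406
move in tool axes [-0.003   0.0012  0.2208] 108.02340670892909
```

```bash
echo '[{"d":[-0.003,0.0012,0.036],"turn":0.011},{"d":[0,0,0.036]},{"d":[0,0,0.036]},{"d":[0,0,0.036]},{"d":[0,0,0.036]},{"d":[0,0,0.02]},{"d":[0,0,0.015]},{},{}]' > mv.in && python3 nudge.py mv.in; echo '[{},{},{},{},{},{}]' > mv.in && python3 nudge.py mv.in 0.01 50; python3 -c "
from h import *
p,r,a,o=tool();print(p,a,o['ft_force'],o['moment'])"
```

```text
time: 2.32
position: [0.4474, 0.3327, 0.0068]
tool_rot: [-0.152, 0.988, -0.0, -0.001]
ft_force: [0.5, -0.4, 0.5]
grip_width: 0.0503
grip_force: 0.0
time: 2.82
position: [0.4483, 0.3332, 0.0084]
tool_rot: [-0.152, 0.988, 0.0, 0.001]
ft_force: [-0.7, -1.6, 4.2]
grip_width: 0.0235
grip_force: 50.0
[0.44826715 0.33319038 0.00839858] 107.53741522062059 [-0.70336356 -1.56374957  4.1933797 ] [-0.01581329  0.05315477 -0.01579466]
```

```bash
echo '[{"d":[0,0,-0.039]},{"d":[0,0,-0.039]},{"d":[0,0,-0.039]},{"d":[0,0,-0.039]},{"d":[0,0,-0.039]},{"d":[0,0,-0.039]},{"d":[0,0,-0.039]},{"d":[-0.0103,-0.0345,0]},{"d":[-0.0103,-0.0345,0]},{"d":[-0.0103,-0.0345,0]},{"d":[-0.0103,-0.0345,0]},{"d":[-0.0103,-0.0345,0]},{"d":[-0.0103,-0.0345,0]},{"d":[-0.0103,-0.0345,0]},{"d":[-0.0103,-0.0345,0]},{"d":[-0.0103,-0.0345,0]},{},{}]' > mv.in && python3 nudge.py mv.in
python3 - <<'E'
from h import *
c=cam("wrist","w2"); np.save("pics/w2.npy",c,allow_pickle=True); print(tool()[0:3:2],c["xyz"],R.from_quat(c["attitude"]).as_matrix()[:,2])
E
```

```text
time: 4.32
position: [0.6302, 0.0628, 0.2796]
tool_rot: [-0.151, 0.989, 0.0, -0.001]
ft_force: [-0.0, 0.0, -1.1]
grip_width: 0.0232
grip_force: 50.0
(array([0.62922699, 0.0642871 , 0.27967988]), np.float64(107.43836532012048)) [0.55890463 0.03986212 0.442031  ] [ 0.26318     0.0837427  -0.96110533]
```

View pics/w2.png

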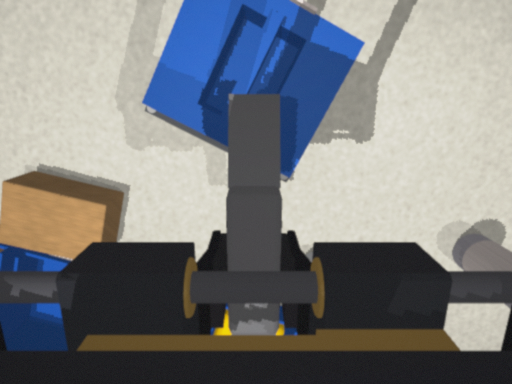

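The wedge hides part of the bin here (bin corners at (185,0), (362,42), (290,178) and (145,103)). I'll shift sideways so the whole bin is visible left of the wedge.

```bash
echo '[{"d":[0.017,0.032,0]},{"d":[0.017,0.032,0]},{"d":[0.017,0.032,0]},{"d":[0.017,0.032,0]},{"d":[0.017,0.032,0]},{},{},{}]' > mv.in && python3 nudge.py mv.in
python3 - <<'E'
from h import *
c=cam("wrist","w3"); np.save("pics/w3.npy",c,allow_pickle=True); print(tool()[0:3:2],c["xyz"])
cv2.imwrite("pics/w3c.png",cv2.resize(c["img"][:266,:300],None,fx=2.25,fy=2.25,interpolation=2)[:,:,::-1])
k=blob(blue(c["img"]),(0,0,225,240)); ap=cv2.approxPolyDP(k,5,True)[:,0]; print(ap.tolist())
E
```

```text
time: 5.03
position: [0.5001, 0.1926, 0.2809]
tool_rot: [-0.154, 0.988, -0.0, 0.001]
ft_force: [0.7, -0.4, -1.0]
grip_width: 0.0237
grip_force: 50.0
(array([0.5007996 , 0.19202362, 0.28084949]), np.float64(107.59726832094846)) [0.42852992 0.16933224 0.44316591]
[[43, 50], [1, 181], [124, 239], [149, 239], [201, 129], [122, 83], [156, 102], [145, 107], [91, 79], [92, 72], [101, 73]]
```

View pics/w3c.png

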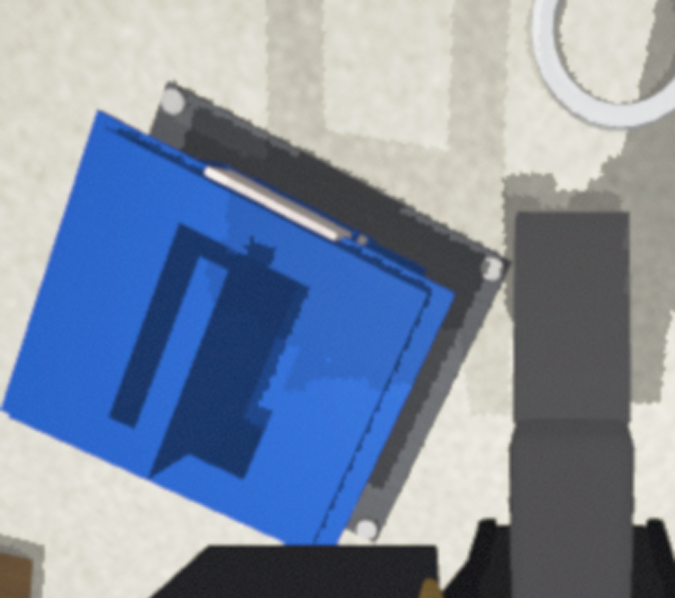

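The crop shows the whole bin: lower-rim corners at about (98,112), (453,293) and (3,410), and plate corners at about (172,85), (510,263) and (378,540). I'll fit the known rectangles to these points.

Run:
```python
from h import *
c=np.load("pics/w3.npy",allow_pickle=True).item()
f=lambda L:(np.array(L)+.5)/2.25-.5
def fit(L,M,z,name):
    P=ray(c,f(L),z)[:,:2]; M=np.array(M,float)
    a=P-P.mean(0); b=M-M.mean(0)
    th=np.arctan2((b[:,0]*a[:,1]-b[:,1]*a[:,0]).sum(),(a*b).sum())
    Q=np.array([[np.cos(th),-np.sin(th)],[np.sin(th),np.cos(th)]])
    t=P.mean(0)-Q@M.mean(0)
    print(name,np.degrees(th).round(2),t.round(4),"res mm",((P-(M@Q.T+t))*1e3).round(1).tolist())
fit([[98,112],[453,293],[3,410]],[[-.076,-.086],[-.076,.086],[.076,-.086]],.08,"rim")
fit([[170,83],[510,263],[376,541]],[[-.095,-.1],[-.095,.1],[.095,.1]],.003,"plate")
```

```text
rim -9.56 [0.5379 0.0315] res mm [[0.7, 0.5], [0.3, -1.3], [-1.0, 0.8]]
plate -9.78 [0.5384 0.0309] res mm [[0.3, 0.8], [0.6, -0.8], [-0.9, -0.0]]
```

```bash
cat > where.py <<'E'
from h import *
C=np.array([.538,.0313]);th=np.radians(-9.65);Q=np.array([[np.cos(th),-np.sin(th)],[np.sin(th),np.cos(th)]])
p,r,a,o=tool(); f=o["ft_force"]; b=Q.T@(p[:2]-C)
print("bin xy mm",(b*1e3).round(1),"z",(p[2]*1e3).round(1),"yaw err",round(a+9.65,2),"F bin",(Q.T@f[:2]).round(1),f[2].round(1),"t",round(o["time"],1),"q6",o["q"][5].round(2), "tilt",np.degrees(np.arcsin(r[:2,2])).round(2))
E
echo '[{"d":[-0.0336,-0.005,0]},{"d":[-0.0336,-0.005,0]},{"turn":0.12},{"turn":0.12},{"turn":0.12},{"turn":0.12},{"turn":0.12},{"turn":0.12},{"turn":0.12},{"turn":0.12},{"turn":0.12},{"turn":0.12},{"turn":0.12},{"turn":0.12},{"turn":0.12},{"turn":0.12},{"turn":0.12},{"turn":0.12},{"turn":0.12},{}]' > mv.in && python3 nudge.py mv.in>/dev/null; echo '[{"d":[0,0,0.03]},{"d":[0,0,0.03]},{"d":[0,0,0.03]},{"d":[0,0,0.03]},{"d":[0,0,0.03]},{},{}]' > mv.in && python3 nudge.py mv.in >/dev/null; python3 where.py
```

```text
bin xy mm [  0.  172.9] z 129.0 yaw err 0.37 F bin [ 0.1 -0.3] -0.5 t 7.3 q6 0.32 tilt [-0.24 -0.04]
```

```bash
echo '[{"d":[0,0,0.02],"turn":0.005},{"d":[0,0,0.02]},{},{}]' > mv.in && python3 nudge.py mv.in >/dev/null; python3 where.py; echo '[{"d":[-0.009,0,0]},{"d":[-0.009,0,0]},{},{}]' > mv.in && python3 nudge.py mv.in >/dev/null; python3 where.py;  echo '[{"d":[0,0,0.001]},{},{}]' > mv.in && python3 nudge.py mv.in >/dev/null; python3 where.py
```

```text
bin xy mm [  1.5 173.9] z 91.9 yaw err 0.06 F bin [0.3 0. ] -0.8 t 7.7 q6 0.32 tilt [0.08 0.01]
bin xy mm [  1.3 155. ] z 91.7 yaw err -0.05 F bin [ 0.7 -0.1] -1.5 t 8.0 q6 0.3 tilt [0.1  0.01]
bin xy mm [  0.5 155.9] z 89.6 yaw err 0.03 F bin [ 0.1 -0.3] -1.3 t 8.2 q6 0.3 tilt [0.01 0.  ]
```

```bash
for i in 1 2 3; do echo '[{"d":[0,0,0.001]},{},{}]' > mv.in && python3 nudge.py mv.in >/dev/null; python3 where.py; done
```

```text
bin xy mm [  0.5 155.9] z 88.5 yaw err 0.04 F bin [ 0.3 -0.2] -1.1 t 8.5 q6 0.3 tilt [ 0. -0.]
bin xy mm [  0.7 156. ] z 88.0 yaw err 0.03 F bin [-1.1  0.6] 3.3 t 8.8 q6 0.3 tilt [0.03 0.01]
bin xy mm [  0.9 156.1] z 87.4 yaw err 0.03 F bin [-1.4  0.9] 7.4 t 9.0 q6 0.3 tilt [0.07 0.01]
```

```bash
echo '[{"d":[-0.004,0,-0.0005]},{"d":[-0.004,0,0]},{"d":[-0.004,0,0]},{"d":[-0.002,0,0]},{"d":[-0.002,0,0]},{}]' > mv.in && python3 nudge.py mv.in >/dev/null; python3 where.py; echo '[{"d":[-0.002,0,0]},{"d":[-0.002,0,0]},{"d":[-0.002,0,0]},{},{}]' > mv.in && python3 nudge.py mv.in >/dev/null; python3 where.py
```

```text
bin xy mm [  1.6 139.5] z 87.8 yaw err 0.0 F bin [-0.4  1.1] 6.7 t 9.5 q6 0.27 tilt [0.14 0.01]
bin xy mm [  2.3 136.7] z 88.3 yaw err -0.11 F bin [-0.2  9.5] 6.9 t 9.9 q6 0.26 tilt [0.33 0.3 ]
```

```bash
echo '[{"d":[-0.0015,0,0]},{"d":[-0.0015,0,0]},{},{}]' > mv.in && python3 nudge.py mv.in >/dev/null; python3 where.py; echo '[{"d":[-0.0015,0,0]},{},{}]' > mv.in && python3 nudge.py mv.in >/dev/null; python3 where.py;python3 - <<'E'
from h import *
c=cam("side","s4"); cv2.imwrite("pics/s4c.png",cv2.resize(c["img"][150:290,180:320],(560,560),interpolation=2)[:,:,::-1])
E
```

```text
bin xy mm [  2.5 134.5] z 88.4 yaw err -0.12 F bin [-0.1 12.3] 5.4 t 10.2 q6 0.25 tilt [0.38 0.36]
bin xy mm [  2.6 133.1] z 88.4 yaw err -0.11 F bin [-0.1 12.2] 5.9 t 10.5 q6 0.25 tilt [0.39 0.36]
```

View pics/s4c.png

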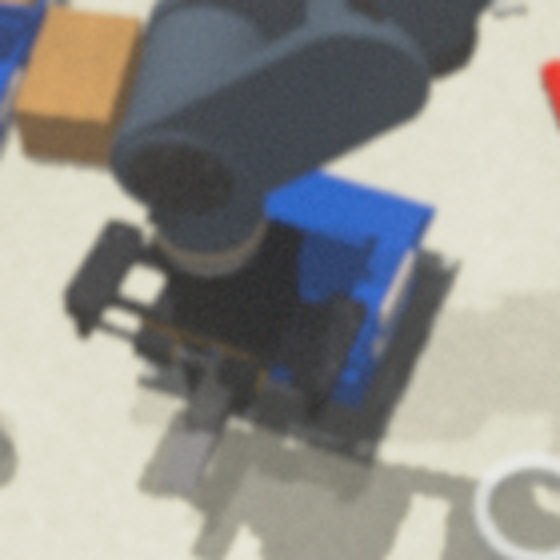

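```bash
echo '[{"d":[0.018,0,0]},{"d":[0.018,-0.002,0]},{"d":[0,0,-0.024]},{"d":[0,0,-0.024]},{"d":[0,0,-0.024]},{"d":[-0.038,0,0]},{"d":[-0.038,0,0]},{"d":[-0.038,0,0]},{"d":[-0.038,0,0]},{"d":[-0.038,0,0]},{"d":[-0.038,0,0]},{"d":[-0.038,0,0]},{"d":[-0.038,0,0]},{"d":[-0.038,0,0]},{},{},{}]' > mv.in && python3 nudge.py mv.in >/dev/null; python3 where.py; echo '[{"d":[0,0,0.035]},{"d":[0,0,0.035]},{},{}]' > mv.in && python3 nudge.py mv.in>/dev/null; python3 where.py
```

```text
bin xy mm [  -2.3 -176.6] z 158.4 yaw err -0.05 F bin [ 0.9 -0. ] -0.2 t 12.0 q6 -0.32 tilt [-0.1   0.08]
bin xy mm [  -3.4 -174.6] z 87.4 yaw err 0.15 F bin [0.1 0.3] -1.3 t 12.3 q6 -0.32 tilt [-0.33  0.18]
```

```bash
echo '[{"d":[0,0.0025,-0.0025]},{},{"d":[0.0095,0,0]},{"d":[0.0095,0,0]},{},{}]' > mv.in && python3 nudge.py mv.in>/dev/null; python3 where.py; for i in 1 2 3; do echo '[{"d":[0,0,0.001]},{},{}]' > mv.in && python3 nudge.py mv.in >/dev/null; python3 where.py; done
```

```text
bin xy mm [   1.2 -156.8] z 92.3 yaw err 0.12 F bin [ 0.6 -0.7] -0.8 t 12.8 q6 -0.28 tilt [ 0.05 -0.03]
bin xy mm [   1.1 -158. ] z 90.5 yaw err 0.01 F bin [0.1 0.3] -0.7 t 13.1 q6 -0.28 tilt [-0.01  0.  ]
bin xy mm [   1.  -157.9] z 89.3 yaw err 0.0 F bin [0.1 0.7] -0.9 t 13.3 q6 -0.28 tilt [-0.02  0.01]
bin xy mm [   1.3 -157.9] z 88.6 yaw err 0.02 F bin [ 0.1 -0.1] -0.6 t 13.6 q6 -0.28 tilt [ 0.01 -0.  ]
```

```bash
echo '[{"d":[0,0,0.0013]},{},{"d":[0.004,0,0]},{"d":[0.004,0,0]},{"d":[0.004,0,0]},{"d":[0.002,0,0]},{"d":[0.002,0,0]},{"d":[0.002,0,0]},{}]' > mv.in && python3 nudge.py mv.in >/dev/null; python3 where.py;  echo '[{"d":[0.002,0,0]},{"d":[0.002,0,0]},{"d":[0.002,0,0]},{},{}]' > mv.in && python3 nudge.py mv.in >/dev/null; python3 where.py; echo '[{"d":[0.002,0,0]},{"d":[0.002,0,0]},{"d":[0.002,0,0]},{},{}]' > mv.in && python3 nudge.py mv.in >/dev/null; python3 where.py
```

```text
bin xy mm [   3.2 -142.1] z 88.3 yaw err 0.15 F bin [-0.3 -9.3] 5.5 t 14.3 q6 -0.25 tilt [ 0.2  -0.31]
bin xy mm [   3.5 -136.2] z 88.3 yaw err 0.12 F bin [-0.2 -9.1] 6.2 t 14.7 q6 -0.24 tilt [ 0.24 -0.31]
bin xy mm [   3.5 -130.1] z 88.3 yaw err 0.12 F bin [ 0.4 -8.5] 5.4 t 15.1 q6 -0.23 tilt [ 0.24 -0.3 ]
```

```bash
echo '[{"d":[0.0015,0,0]},{"d":[0.0015,0,0]},{},{}]' > mv.in && python3 nudge.py mv.in >/dev/null; python3 where.py; echo '[{"d":[-0.018,0,0]},{"d":[-0.018,-0.002,0]},{"d":[-0.01,0,-0.003]},{"d":[0,0,-0.024]},{"d":[0,0,-0.024]},{"d":[0,0,-0.024]},{"d":[0.038,0,0]},{"d":[0.038,0,0]},{"d":[0.038,0,0]},{"d":[0.038,0,0]},{"d":[0.038,0,0]},{"d":[0.038,0,0]},{"d":[0.038,0,0]},{"d":[0.038,0,0]},{"d":[0.038,0,0]},{},{},{}]' > mv.in && python3 nudge.py mv.in >/dev/null; python3 where.py; echo '[{"d":[0,0,0.035]},{"d":[0,0,0.035]},{},{}]' > mv.in && python3 nudge.py mv.in>/dev/null; python3 where.py
```

```text
bin xy mm [   3.4 -127. ] z 88.3 yaw err 0.11 F bin [ 0.  -8.9] 5.7 t 15.5 q6 -0.22 tilt [ 0.23 -0.28]
bin xy mm [ -2.1 171. ] z 161.5 yaw err 0.1 F bin [-0.1 -0.5] -1.1 t 17.0 q6 0.32 tilt [-0.13 -0.06]
bin xy mm [ -2.7 169. ] z 90.5 yaw err -0.1 F bin [ 0.1 -0.3] -0.4 t 17.3 q6 0.32 tilt [-0.37 -0.07]
```

```bash
echo '[{"d":[-0.007,0.002,0]},{"d":[-0.007,0,0]},{"d":[0,0,0.001]},{},{}]' > mv.in && python3 nudge.py mv.in>/dev/null; python3 where.py; for i in 1 2 3; do echo '[{"d":[0,0,0.001]},{},{}]' > mv.in && python3 nudge.py mv.in >/dev/null; python3 where.py; done
```

```text
bin xy mm [  1.7 157.2] z 92.5 yaw err -0.01 F bin [ 0.2 -0.2] -1.8 t 17.7 q6 0.3 tilt [0.12 0.02]
bin xy mm [  0.9 157.5] z 90.3 yaw err 0.05 F bin [-0.   0.2] -1.7 t 18.0 q6 0.3 tilt [0. 0.]
bin xy mm [  0.9 157.3] z 89.1 yaw err 0.04 F bin [-0.2 -0.4] -1.5 t 18.2 q6 0.3 tilt [-0.02 -0.  ]
bin xy mm [  1.1 157.3] z 88.3 yaw err 0.03 F bin [0.4 0.1] 0.6 t 18.5 q6 0.3 tilt [0.01 0.  ]
```

```bash
echo '[{"d":[0,0,0.001]},{},{"d":[-0.004,0,0]},{"d":[-0.004,0,0]},{"d":[-0.004,0,0]},{"d":[-0.004,0,0]},{"d":[-0.002,0,0]},{"d":[-0.002,0,0]},{}]' > mv.in && python3 nudge.py mv.in >/dev/null; python3 where.py;  echo '[{"d":[-0.002,0,0]},{"d":[-0.002,0,0]},{"d":[-0.002,0,0]},{},{}]' > mv.in && python3 nudge.py mv.in >/dev/null; python3 where.py; echo '[{"d":[-0.002,0,0]},{"d":[-0.002,0,0]},{"d":[-0.002,0,0]},{},{}]' > mv.in && python3 nudge.py mv.in >/dev/null; python3 where.py
```

```text
bin xy mm [  2.2 138.7] z 88.3 yaw err -0.1 F bin [-1.   6.9] 5.7 t 19.2 q6 0.26 tilt [0.21 0.2 ]
bin xy mm [  2.6 133.7] z 88.4 yaw err -0.09 F bin [0.6 9.1] 5.0 t 19.6 q6 0.25 tilt [0.29 0.26]
bin xy mm [  2.6 127.6] z 88.4 yaw err -0.09 F bin [0.8 8.1] 5.6 t 20.1 q6 0.24 tilt [0.29 0.24]
```

```bash
echo '[{"d":[-0.0015,0,0]},{"d":[-0.0015,0,0]},{},{}]' > mv.in && python3 nudge.py mv.in >/dev/null; python3 where.py; echo '[{"d":[0.018,0,0]},{"d":[0.018,-0.002,0]},{"d":[0.012,0,-0.003]},{"d":[0,0,-0.024]},{"d":[0,0,-0.024]},{"d":[0,0,-0.024]},{"d":[-0.038,0,0]},{"d":[-0.038,0,0]},{"d":[-0.038,0,0]},{"d":[-0.038,0,0]},{"d":[-0.038,0,0]},{"d":[-0.038,0,0]},{"d":[-0.038,0,0]},{"d":[-0.038,0,0]},{"d":[-0.038,0,0]},{},{},{}]' > mv.in && python3 nudge.py mv.in >/dev/null; python3 where.py; echo '[{"d":[0,0,0.035]},{"d":[0,0,0.035]},{},{}]' > mv.in && python3 nudge.py mv.in>/dev/null; python3 where.py
```

```text
bin xy mm [  2.6 124.5] z 88.3 yaw err -0.08 F bin [0.5 9.2] 5.0 t 20.4 q6 0.24 tilt [0.28 0.23]
bin xy mm [  -1.8 -171.6] z 161.7 yaw err -0.05 F bin [ 0.  -0.1] -1.3 t 21.9 q6 -0.31 tilt [-0.1   0.08]
bin xy mm [  -2.9 -169.6] z 90.7 yaw err 0.15 F bin [0.7 0.4] -0.6 t 22.2 q6 -0.31 tilt [-0.33  0.18]
```

```bash
echo '[{"d":[0.007,0.002,0]},{"d":[0.007,0,0]},{"d":[0,0,0.001]},{"d":[0,0,0.001]},{},{}]' > mv.in && python3 nudge.py mv.in>/dev/null; python3 where.py; for i in 1 2 3; do echo '[{"d":[0,0,0.001]},{},{}]' > mv.in && python3 nudge.py mv.in >/dev/null; python3 where.py; done
```

```text
bin xy mm [   1.5 -157.8] z 90.9 yaw err 0.03 F bin [-0. -0.] -0.6 t 22.7 q6 -0.28 tilt [ 0.06 -0.04]
bin xy mm [   1.1 -158. ] z 89.2 yaw err 0.0 F bin [-0.2 -1.1] -0.7 t 23.0 q6 -0.28 tilt [-0.01  0.  ]
bin xy mm [   1.3 -157.9] z 88.3 yaw err 0.02 F bin [-0.4 -1.8] 0.4 t 23.2 q6 -0.28 tilt [ 0.01 -0.  ]
bin xy mm [   1.4 -157.9] z 87.9 yaw err 0.02 F bin [-1.4 -1.3] 4.1 t 23.5 q6 -0.28 tilt [ 0.04 -0.02]
```

```bash
echo '[{"d":[0.004,0,0]},{"d":[0.004,0,0]},{"d":[0.004,0,0]},{"d":[0.004,0,0]},{"d":[0.004,0,0]},{"d":[0.002,0,0]},{"d":[0.002,0,0]},{}]' > mv.in && python3 nudge.py mv.in >/dev/null; python3 where.py;  echo '[{"d":[0.002,0,0]},{"d":[0.002,0,0]},{"d":[0.002,0,0]},{},{}]' > mv.in && python3 nudge.py mv.in >/dev/null; python3 where.py; echo '[{"d":[0.002,0,0]},{"d":[0.002,0,0]},{"d":[0.001,0,0]},{},{}]' > mv.in && python3 nudge.py mv.in >/dev/null; python3 where.py
```

```text
bin xy mm [   2.2 -133.5] z 88.1 yaw err 0.04 F bin [ 0.8 -1.2] 6.2 t 24.1 q6 -0.24 tilt [ 0.14 -0.05]
bin xy mm [   2.5 -128.4] z 88.2 yaw err 0.04 F bin [ 0.  -2.3] 6.4 t 24.6 q6 -0.23 tilt [ 0.17 -0.11]
bin xy mm [   2.5 -123.2] z 88.2 yaw err 0.05 F bin [ 0.3 -2.8] 7.3 t 25.0 q6 -0.22 tilt [ 0.16 -0.1 ]
```

```bash
echo '[{"d":[-0.018,0,0]},{"d":[-0.018,-0.002,0]},{"d":[-0.012,0,-0.003]},{"d":[0,0,-0.024]},{"d":[0,0,-0.024]},{"d":[0,0,-0.024]},{"d":[0.038,0,0]},{"d":[0.038,0,0]},{"d":[0.038,0,0]},{"d":[0.038,0,0]},{"d":[0.038,0,0]},{"d":[0.038,0,0]},{"d":[0.038,0,0]},{"d":[0.038,0,0]},{"d":[0.038,0,0]},{},{},{}]' > mv.in && python3 nudge.py mv.in >/dev/null; python3 where.py; echo '[{"d":[0,0,0.035]},{"d":[0,0,0.035]},{"d":[-0.007,0.002,0.001]},{"d":[-0.007,0,0]},{},{}]' > mv.in && python3 nudge.py mv.in>/dev/null; python3 where.py;  for i in 1 2; do echo '[{"d":[0,0,0.001]},{},{}]' > mv.in && python3 nudge.py mv.in >/dev/null; python3 where.py; done
```

```text
bin xy mm [ -1.9 170.8] z 161.5 yaw err 0.09 F bin [-0.6 -0.1] -0.8 t 26.5 q6 0.32 tilt [-0.12 -0.06]
bin xy mm [  2.6 155.9] z 93.1 yaw err -0.09 F bin [ 0.  -0.2] -1.2 t 27.0 q6 0.3 tilt [ 0.15 -0.01]
bin xy mm [  1.6 157.2] z 91.4 yaw err 0.02 F bin [0.2 1. ] -0.7 t 27.2 q6 0.3 tilt [0.1 0. ]
bin xy mm [  0.9 157.4] z 89.3 yaw err 0.04 F bin [-0.5 -0.4] -1.2 t 27.5 q6 0.3 tilt [-0. -0.]
```

```bash
echo '[{"d":[0,0,0.001]},{"d":[0,0,0.001]},{"d":[-0.004,0,0]},{"d":[-0.004,0,0]},{"d":[-0.004,0,0]},{"d":[-0.004,0,0]},{"d":[-0.004,0,0]},{}]' > mv.in && python3 nudge.py mv.in >/dev/null; python3 where.py;  echo '[{"d":[-0.003,0,0]},{"d":[-0.003,0,0]},{},{}]' > mv.in && python3 nudge.py mv.in >/dev/null; python3 where.py; echo '[{"d":[-0.002,0,0]},{"d":[-0.002,0,0]},{"d":[-0.002,0,0]},{},{}]' > mv.in && python3 nudge.py mv.in >/dev/null; python3 where.py
python3 - <<'E'
from h import *
c=cam("top","t5"); cv2.imwrite("pics/t5c.png",cv2.resize(c["img"][150:270,200:320],(560,560),interpolation=2)[:,:,::-1])
E
```

```text
bin xy mm [  1.8 136.2] z 88.0 yaw err -0.0 F bin [ 0.  -0.1] 5.2 t 28.1 q6 0.26 tilt [ 0.08 -0.03]
bin xy mm [  1.8 130.6] z 88.0 yaw err 0.01 F bin [ 0.  -1.4] 5.8 t 28.5 q6 0.25 tilt [ 0.1  -0.03]
bin xy mm [  2.1 126. ] z 88.2 yaw err -0.06 F bin [0.6 3.7] 6.5 t 28.9 q6 0.24 tilt [0.18 0.11]
```

```bash
echo '[{"d":[-0.002,0,0]},{"d":[-0.0015,0,0]},{},{}]' > mv.in && python3 nudge.py mv.in >/dev/null; python3 where.py
```

```text
bin xy mm [  2.1 122.1] z 88.2 yaw err -0.01 F bin [-0.7  2.5] 6.6 t 29.3 q6 0.24 tilt [0.17 0.06]
```

View pics/t5c.png

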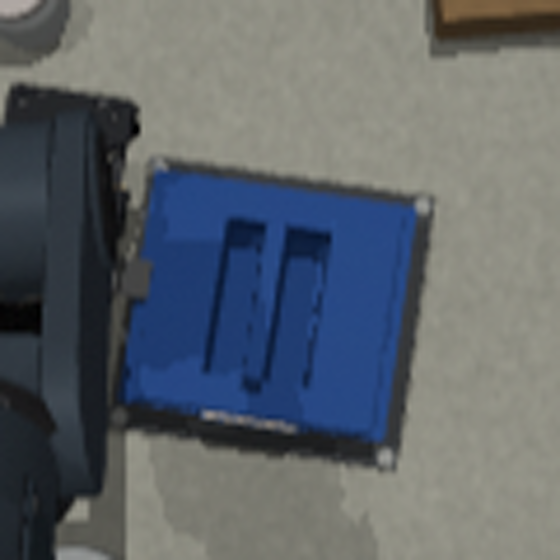

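The top view shows the wedge under the left lip at (135,278) and the bin sitting level. Push forces have fallen to about 3 N on both sides, so the jam has let go. I'll withdraw the wedge and lay it on the bench to the left.

```bash
echo '[{"d":[0.018,0,0]},{"d":[0.018,0,0]},{"d":[0.024,0,-0.002]},{"d":[0.024,0,0]},{"d":[0.024,0,0]},{"d":[0,0,0.026]},{"d":[0,0,0.026]},{"d":[0,0,0.026]},{},{},{}]' > mv.in && python3 nudge.py mv.in >/dev/null; python3 where.py; for i in 1 2; do echo '[{"d":[0,0,0.001]},{},{}]' > mv.in && python3 nudge.py mv.in >/dev/null; python3 where.py; done
```

```text
bin xy mm [  0.5 229. ] z 10.8 yaw err -0.01 F bin [ 0.9 -0.3] -0.1 t 30.2 q6 0.41 tilt [-0.11 -0.03]
bin xy mm [  1.2 229.7] z 10.8 yaw err 0.01 F bin [-0.3  0.7] -0.8 t 30.4 q6 0.41 tilt [0.03 0.01]
bin xy mm [  1.  229.8] z 9.4 yaw err 0.02 F bin [0. 0.] -1.2 t 30.7 q6 0.41 tilt [0.01 0.  ]
```

```bash
echo '[{"d":[0,0,0.0012]},{},{}]' > mv.in && python3 nudge.py mv.in >/dev/null; python3 where.py; echo '[{},{},{},{}]' > mv.in && python3 nudge.py mv.in 0.05 >/dev/null; echo '[{"d":[0,0,-0.035]},{"d":[0,0,-0.035]},{"d":[0,0,-0.035]},{"d":[0,0,-0.035]},{"d":[0,0,-0.035]},{"d":[0,0,-0.035]},{"d":[-0.038,0,0]},{"d":[-0.038,0,0]},{"d":[-0.038,0,0]},{"d":[-0.038,0,0]},{"d":[-0.038,0,0]},{"d":[-0.038,0,0]},{}]' > mv.in && python3 nudge.py mv.in >/dev/null;  echo '[{"turn":-0.1208},{"turn":-0.1208},{"turn":-0.1208},{"turn":-0.1208},{"turn":-0.1208},{"turn":-0.1208},{"turn":-0.1208},{"turn":-0.1208},{"turn":-0.1208},{"turn":-0.1208},{"turn":-0.1208},{"turn":-0.1208},{"turn":-0.1208},{},{}]' > mv.in && python3 nudge.py mv.in; python3 where.py
python3 - <<'E'
from h import *
c=cam("wrist","w6"); np.save("pics/w6.npy",c,allow_pickle=True); print(c["xyz"])
E
```

```text
bin xy mm [  0.9 229.7] z 7.9 yaw err 0.03 F bin [ 0.1 -0.8] -1.6 t 30.9 q6 0.41 tilt [-0.02 -0.  ]
time: 33.6
position: [0.5393, 0.0332, 0.2181]
tool_rot: [0.086, 0.996, 0.0, 0.0]
ft_force: [-0.6, 0.6, 0.1]
grip_width: 0.0498
grip_force: 0.0
bin xy mm [1.  2.1] z 218.1 yaw err 89.83 F bin [-0.7  0.4] 0.1 t 33.6 q6 -1.55 tilt [0.   0.01]
[0.46544352 0.04594605 0.38041865]
```

View pics/w6.png

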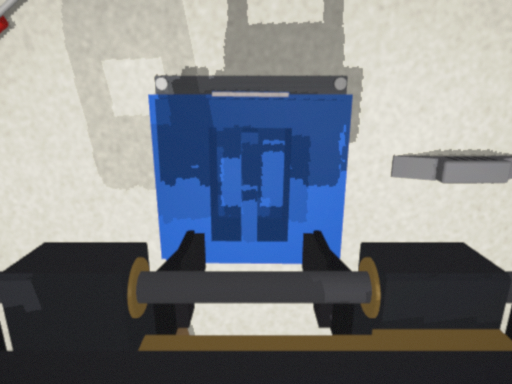

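The wrist view shows the wedge lying on the bench at (450,168). The bin is square under the hand, with its web at columns 241–258. I'll lower onto the web and grip it.

```bash
echo '[{"d":[0,-0.0025,0.03]},{"d":[0,0,0.03]},{"d":[0,0,0.03]},{"d":[0,0,0.022]},{},{}]' > mv.in && python3 nudge.py mv.in >/dev/null; python3 where.py; echo '[{},{},{},{},{},{}]' > mv.in && python3 nudge.py mv.in 0.0 40; python3 where.py
```

```text
bin xy mm [ 0.4 -0.7] z 105.3 yaw err 89.92 F bin [ 0.2 -0.4] 0.3 t 34.1 q6 -1.55 tilt [-0.16  0.03]
time: 34.65
position: [0.5392, 0.0304, 0.1067]
tool_rot: [0.084, 0.996, -0.0, 0.001]
ft_force: [-0.1, 0.4, 0.2]
grip_width: 0.0179
grip_force: 0.0
bin xy mm [ 1.4 -0.7] z 106.7 yaw err 90.0 F bin [-0.2  0.3] 0.2 t 34.6 q6 -1.55 tilt [ 0.06 -0.01]
```

```bash
echo '[{},{},{},{}]' > mv.in && python3 nudge.py mv.in; python3 where.py; echo '[{"d":[0,0,-0.003]},{"d":[0,0,-0.003]},{"d":[0,0,-0.006]},{"d":[0,0,-0.01]},{"d":[0,0,-0.015]},{"d":[0,0,-0.02]},{"d":[0,0,-0.02]},{},{},{}]' > mv.in && python3 nudge.py mv.in; python3 where.py
```

```text
time: 34.98
position: [0.5391, 0.0303, 0.1064]
tool_rot: [0.084, 0.996, -0.0, 0.0]
ft_force: [-1.8, -0.2, 4.8]
grip_width: 0.0118
grip_force: 40.0
bin xy mm [ 1.3 -0.8] z 106.4 yaw err 89.97 F bin [-1.7 -0.5] 4.8 t 35.0 q6 -1.55 tilt [ 0.02 -0.01]
time: 35.82
position: [0.5381, 0.0305, 0.1825]
tool_rot: [0.084, 0.996, 0.0, -0.001]
ft_force: [-0.8, 0.6, -4.2]
grip_width: 0.0118
grip_force: 40.0
bin xy mm [ 0.3 -0.8] z 182.5 yaw err 90.01 F bin [-0.9  0.5] -4.2 t 35.8 q6 -1.55 tilt [-0.08  0.01]
```

```bash
echo '[{"turn":0.06},{"turn":0.12},{"turn":0.12},{"turn":0.12},{"turn":0.12},{"turn":0.12},{"turn":0.12},{"turn":0.12},{"turn":0.12},{"turn":0.12},{"turn":0.12},{"turn":0.12},{"turn":0.12},{"turn":0.12},{"turn":0.12}]' > mv.in && python3 nudge.py mv.in >/dev/null; echo '[{"turn":0.12},{"turn":0.12},{"turn":0.12},{"turn":0.12},{"turn":0.12},{"turn":0.12},{"turn":0.12},{"turn":0.12},{"turn":0.12},{"turn":0.12},{"turn":0.12},{"turn":0.0816},{},{}]' > mv.in && python3 nudge.py mv.in; python3 where.py
python3 - <<'E'
from h import *
c=cam("wrist","w7"); np.save("pics/w7.npy",c,allow_pickle=True); print(c["xyz"])
E
```

```text
time: 38.23
position: [0.538, 0.0305, 0.1817]
tool_rot: [0.997, -0.083, -0.002, -0.0]
ft_force: [-0.1, 1.4, -3.9]
grip_width: 0.0119
grip_force: 40.0
bin xy mm [ 0.1 -0.8] z 181.7 yaw err -89.87 F bin [-0.3  1.4] -3.9 t 38.2 q6 1.59 tilt [-0.17  0.02]
[0.61473752 0.01762177 0.34378202]
```

View pics/w7.png

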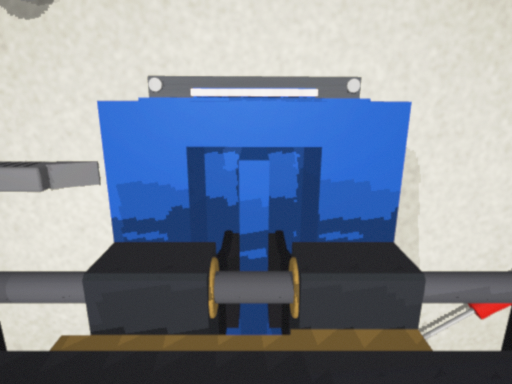

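The card now faces away, at (255,92). The upper bin is square over the plate, with lip corners at (98,101) and (411,101) and screws at (155,86) and (354,86). I'll check the centring numerically.

Run:
```python
from h import *
C=np.array([.538,.0313]);th=np.radians(-9.65);Q=np.array([[np.cos(th),-np.sin(th)],[np.sin(th),np.cos(th)]])
c=np.load("pics/w7.npy",allow_pickle=True).item()
for z,L in [(.173,[[98,100.5],[411,100.5]]),(.003,[[148.5,76],[360.5,76]])]:
    print(z,((ray(c,L,z)[:,:2]-C)@Q*1e3).round(1).tolist())
```

```text
0.173 [[75.2, 74.1], [75.4, -76.0]]
0.003 [[94.7, 98.2], [95.0, -100.8]]
```

```bash
echo '[{"d":[-0.003,0,0]},{"d":[0,0,0.012]},{"d":[0,0,0.01]},{"d":[0,0,0.007]},{"d":[0,0,0.005]},{},{},{}]' > mv.in && python3 nudge.py mv.in>/dev/null; python3 where.py; for i in 1 2 3 4; do echo '[{"d":[0,0,0.001]},{},{}]' > mv.in && python3 nudge.py mv.in >/dev/null; python3 where.py; done
```

```text
bin xy mm [-1.5 -0.7] z 149.3 yaw err -89.99 F bin [-0.1  0.1] -3.4 t 39.0 q6 1.59 tilt [ 0.04 -0.  ]
bin xy mm [-1.7 -0.7] z 148.4 yaw err -89.99 F bin [-0.3  0.7] -3.5 t 39.2 q6 1.59 tilt [ 0.03 -0.01]
bin xy mm [-2.  -0.8] z 147.1 yaw err -90.0 F bin [ 0.1 -0.7] -3.6 t 39.5 q6 1.59 tilt [-0. -0.]
bin xy mm [-2.  -0.8] z 146.0 yaw err -90.0 F bin [-0.5 -0.4] -3.5 t 39.7 q6 1.59 tilt [-0.01  0.  ]
bin xy mm [-2.  -0.7] z 145.0 yaw err -90.0 F bin [0.4 0. ] -3.8 t 40.0 q6 1.59 tilt [-0.01  0.  ]
```

```bash
for i in 1 2 3 4; do echo '[{"d":[0,0,0.001]},{},{}]' > mv.in && python3 nudge.py mv.in >/dev/null; python3 where.py; done
```

```text
bin xy mm [-2.  -0.7] z 144.0 yaw err -90.0 F bin [-0.  -0.3] -3.7 t 40.2 q6 1.59 tilt [-0.01  0.  ]
bin xy mm [-1.7 -0.8] z 143.4 yaw err -90.0 F bin [-0.2 -1.6] 1.5 t 40.5 q6 1.59 tilt [ 0.03 -0.01]
bin xy mm [-1.7 -0.8] z 143.4 yaw err -89.99 F bin [-2.1 -0.8] 7.5 t 40.7 q6 1.59 tilt [ 0.06 -0.02]
bin xy mm [-1.6 -0.8] z 143.4 yaw err -89.98 F bin [-3.6 -0.8] 14.2 t 41.0 q6 1.59 tilt [ 0.08 -0.03]
```

It landed at TCP z = 143.4 mm, which puts the bin origin at about 68 mm: stacked. I'll ease off, hold briefly, release slowly and back off.

```bash
echo '[{"d":[0,0,-0.002]},{},{}]' > mv.in && python3 nudge.py mv.in - 10 >/dev/null; python3 where.py; echo '[{},{},{},{},{}]' > mv.in && python3 nudge.py mv.in 0.05 >/dev/null; echo '[{"d":[0,0,-0.01]},{"d":[0,0,-0.02]},{"d":[0,0,-0.03]},{"d":[0,0,-0.03]},{},{},{}]' > mv.in && python3 nudge.py mv.in
python3 - <<'E'
from h import *
C=np.array([.538,.0313]);th=np.radians(-9.65);Q=np.array([[np.cos(th),-np.sin(th)],[np.sin(th),np.cos(th)]])
c=cam("wrist","w8"); 
k=blob(blue(c["img"]),(0,0,512,235)); box=cv2.approxPolyDP(k,5,True)[:,0]; print(box.tolist())
for z in (.134,.09): print(z,((ray(c,box,z)[:,:2]-C)@Q*1e3).round(1).tolist())
E
```

```text
bin xy mm [-1.6 -0.7] z 143.4 yaw err -90.0 F bin [-0.8  0.2] 3.5 t 41.2 q6 1.59 tilt [ 0.05 -0.  ]
time: 42.2
position: [0.5355, 0.0309, 0.2331]
tool_rot: [0.996, -0.084, -0.0, 0.0]
ft_force: [0.1, 0.3, -1.2]
grip_width: 0.0499
grip_force: 0.0
[[151, 99], [162, 234], [345, 234], [356, 99]]
0.134 [[72.7, 74.6], [-33.9, 74.5], [-33.9, -75.6], [72.7, -75.7]]
0.09 [[72.3, 87.3], [-52.2, 87.2], [-52.2, -88.1], [72.3, -88.4]]
```

View pics/w8.png

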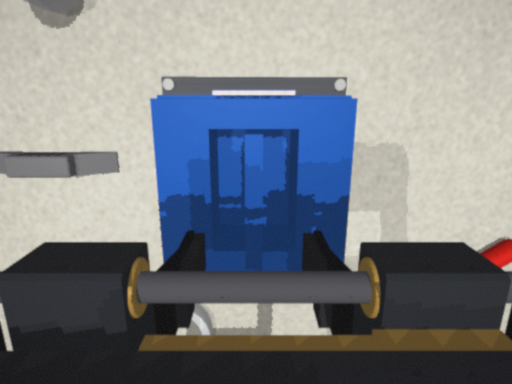

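The view shows the upper bin stacked and square, with lip corners at (151,99) and (356,99). At stacked height these match the expected 72 / ±76 mm. The wedge is on the bench at (60,163) and the fingers are clear.

```bash
python3 -c "
from rig import robot, eyes, workorder, probe_bus
print(workorder.hand_in())"
```

```text
the job is handed in; nothing more can be done
None
```

I freed the upper bin with the wedge, laid the wedge back on the bench, turned the bin half a turn and set it down stacked on the lower one. I handed the job in at about 42 s of the 72 s; the hand-in returned no verdict.

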